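# Line up the containers by girth, from the timer on

## Task

Set the four closed containers (the glass vial and the three bottles) upright on the four pads of the metal strip, one centred on each pad, in order of girth: the slimmest on the pad next to the timer, the stoutest on the pad at the far end. Go by how thick they are, not by how tall. Never tip any of them over, and leave the timer and the open dish at the ends of the strip where they are. Keep the arm clear of the microscope on the right.

Things in the scene. Friction and masses are not known exactly. Their poses are not given: they have to be found in the camera images.
- vial_center (a point): clear glass vial with a ribbed white screw cap, the slimmest of the four: glass body 20 mm in diameter up to 60 mm, cap 22 mm in diameter, 72 mm tall, 40 g; origin of this point: on its axis, half-way up; z axis up along it. Stands loose and upright on the bench; round, so it may be gripped at any angle from above
- small_bottle_center (a point): small brown glass bottle with a black screw cap: body 38 mm in diameter up to about 38 mm above its base, then a shoulder and a narrower neck and cap, 68 mm tall (a little less tall than the vial), 80 g; origin of this point: on its axis, half-way up; z axis up along it. Stands loose and upright on the bench; round, so it may be gripped at any angle from above
- middle_bottle_center (a point): larger brown glass bottle with a black screw cap: body 50 mm in diameter up to about 50 mm above its base, then a shoulder and a narrower neck and cap, 86 mm tall, 150 g; origin of this point: on its axis, half-way up; z axis up along it. Stands loose and upright on the bench; round, so it may be gripped at any angle from above
- large_bottle_center (a point): clear bottle of pale medium with a white screw cap, the stoutest: body 58 mm in diameter up to about 65 mm above its base, then a shoulder and a cap 36 mm in diameter, 103 mm tall, 190 g; origin of this point: on its axis, half-way up; z axis up along it. Stands loose and upright on the bench; round, so it may be gripped at any angle from above
- pad_0: one of four alike dark round rubber pads, 64 mm across, in a straight row 80 mm apart on a flat grey metal strip; fixed; the end pad on the strip's own -y side. Origin at the centre of the pad's underside, 4 mm above the bench; the pad's top is 3 mm above the origin (7 mm above the bench). Its y axis runs along the row from pad_0 to pad_3, x across the row, z up
- pad_1: one of four alike dark round rubber pads, 64 mm across, in a straight row 80 mm apart on a flat grey metal strip; fixed; next after pad_0. Origin at the centre of the pad's underside, 4 mm above the bench; the pad's top is 3 mm above the origin (7 mm above the bench). Its y axis runs along the row from pad_0 to pad_3, x across the row, z up
- pad_2: one of four alike dark round rubber pads, 64 mm across, in a straight row 80 mm apart on a flat grey metal strip; fixed; next after pad_1. Origin at the centre of the pad's underside, 4 mm above the bench; the pad's top is 3 mm above the origin (7 mm above the bench). Its y axis runs along the row from pad_0 to pad_3, x across the row, z up
- pad_3: one of four alike dark round rubber pads, 64 mm across, in a straight row 80 mm apart on a flat grey metal strip; fixed; the end pad on the strip's +y side. Origin at the centre of the pad's underside, 4 mm above the bench; the pad's top is 3 mm above the origin (7 mm above the bench). Its y axis runs along the row from pad_0 to pad_3, x across the row, z up
- timer: small white bench timer lying flat, 58 x 62 mm, 18 mm tall, loose, at one end of the strip (which end varies), 80 mm from the centre of the end pad; it marks the end where the row begins. Origin at the centre of its underside. To be left in place
- open_dish: round low clear dish with green plantlets, 62 mm across, 23 mm tall over the plants, loose, at the other end of the strip, 80 mm from the centre of that end pad. Origin at the centre of its underside. To be left in place. (Also here, not to be touched: a solid stereo microscope, fixed, always filling x 0.39 to 0.73 m, y -0.68 to -0.47 m, up to 0.37 m above the bench.)
Not all that is in view belongs to the job. Several things look just like the part that bears vial_center: the one meant starts nearest to the robot's base.

How it is judged:
By the outcome, as a careful person would: the job done as asked, in the order asked, and still so for the second after the job is handed in, with the robot touching nothing.
It also fails if it takes over 102 s, if anything falls off the work surface, if the arm or the gripper's body presses on something with over 40 N, if the wrist force passes 120 N, or if a joint passes its speed limit or range.

## Robot

A 6-joint arm with a two-finger parallel gripper is mounted at the origin on a cart in front of the work surface, level with it; the furniture and walls round the work are solid. World frame = base frame: x ahead of the robot, y to its left, z up, the work surface at z = 0. Lengths are in m, angles in degrees, forces in N, time in s.
With the tool pointing down it reaches from about 0.325 to 0.9 m from the base axis. Payload 6.1 kg.
Tool frame: the origin (TCP) lies at the very end of the fingers, on their centre line; the grasp point (between the pads) lies 19 mm behind it; z points along the fingers, x is the direction in which the jaws open and shut, and the axes are right-handed (so a half turn about z gives the same grasp; the last joint's range is limited). The gripper opens to 87 mm and grips with 3 to 60 N. Pads are 19 mm wide; open, the fingers measure 117 mm over their backs; the gripper's body (75 mm by 190 mm) begins 51 mm behind the grasp point.
Start: joints at [-79.819, 12.628, 87.462, -0, 79.91, -7.225], TCP at [0.187, -0.596, 0.202] pointing down, gripper open.
Joint ranges: [-170.65, 170.65], [-52.31, 119.04], [5.05, 147.46], [-71.25, 251.25], [11.57, 151.72], [-153.62, 153.62]. Speed limits (degrees/s): [147.25, 147.25, 172.46, 180, 180, 180].

## Interface

Orientations are given as a 3x3 rotation matrix whose columns are the frame's x, y, z axes.
In Python, from workcell import arm, imaging gives the robot as it stands. The module is installed in compiled form; this text tells all that it offers.
- The arm moves only by the tool step_arm, never from a script. Its arguments are lists of equal length, an entry for each row: "claw": the opening, from 0 (shut) to 1 (fully open); "delta_pos": the shift along the tool's x, y, z in m, a list of three; "spin": the turn about the tool's z in rad. A call has 1 to 20 rows; each row is the pose to reach, as a shift and turn from the pose commanded when the call began, along the tool's axes at that moment; what a row does not reach only later rows make up. A row lasts 1/8 s, in which the tool goes at most 62.5 mm and 10.7 degrees, less where a joint would pass 70% of its speed; a pose out of reach is approached as far as the arm can. A call with a gripper value outside its range is refused whole. The fingers move at their own pace and stop on an object; the grip force is fixed at half the most. Time passes only in rows, so rows that repeat a pose let the fingers close. It gives the time, the measured TCP pose, the force and the opening at its end, in the units of the state.
- arm.get_obs(): the state, without advancing time (a new reading comes with each control period).
- imaging.get_image(name): name is "side" or "top"; returns a dict with "frame" (480x640x3 uint8, red, green, blue), "fx", "fy", "cx", "cy" (pixels), "eye" and "attitude" of the camera in the world. Camera axes: x right, y up, looking along -z (the intrinsics and any distortion apply to the point x, -y, -z); pixel columns grow to the right and rows downward; lengths in m; the calibration is good to about 2 mm. A picture is of the moment at which its call begins. There is no depth.
- arm.hand_in(): hands the job in, once; it reports no verdict.
The state is a dict: "clock": time; "joint_pos": joint angles; "joint_vel": joint speeds; "joint_efforts": joint torques, N m; "tool_pos": TCP position; "ee_rot": TCP orientation; "ft_force": force on the tool from outside, world axes, zero at the start; "moment": the same for the moment, N m; "opening": finger opening in m.
Only numpy, scipy, OpenCV 4.12 (cv2) and the standard library are available. Lean on these libraries where they do the work, as an engineer would, in place of code of your own. Each camera call takes 0.05 s, during which the arm holds its last target.

## Working session

There is one attempt and no reset: what is moved stays moved. The work goes in short steps, Python scripts to look and compute and a tool call to move; the robot and the scene stay as the last step left them, time stands still between calls to the robot, and variables do not carry over. Pictures are saved under pics/ and viewed, and the job is handed in when it is done.

Besides the shell and the picture viewer there is one more tool, called after ">>>" as name(argument=value, ...) on one line, values as JSON. step_arm: Moves the arm, as the interface text tells. Its arguments: {"type":"object","properties":{"claw":{"type":"array"},"delta_pos":{"type":"array"},"spin":{"type":"array"}},"required":["claw","delta_pos","spin"]}

```bash
mkdir -p pics; python3 - <<'E'
from workcell import arm, imaging
import cv2,numpy as np
o=arm.get_obs()
for k,v in o.items(): print(k,np.round(v,4).tolist())
for n in("top","side"):
    d=imaging.get_image(n)
    cv2.imwrite(f"pics/{n}0.png",d["frame"][:,:,::-1])
    print(n,{k:(np.round(v,4).tolist()) for k,v in d.items() if k!="frame"})
E
```

```text
clock 0.0
joint_pos [-79.8188, 12.6745, 87.5252, -0.0005, 79.91, -7.2254]
joint_vel [-0.0277, 0.1004, 0.0809, -0.0357, 0.0493, 0.1099]
joint_efforts [-0.0003, -49.4619, -38.7375, 0.0699, 0.0572, -0.0002]
tool_pos [0.1868, -0.5957, 0.2014]
ee_rot [[0.2992, -0.9542, -0.0003], [-0.9542, -0.2992, 0.0019], [-0.0019, -0.0002, -1.0]]
ft_force [-0.6867, 0.3309, 0.8335]
moment [-0.034, -0.0066, 0.0314]
opening 0.0871
top {'fx': 599.6203, 'fy': 599.6203, 'cx': 327.4979, 'cy': 236.4545, 'eye': [0.2693, 0.0315, 1.6218], 'attitude': [[0.0165, 0.9886, -0.1498], [-0.9998, 0.0177, 0.0065], [0.0091, 0.1497, 0.9887]]}
side {'fx': 543.9561, 'fy': 543.9561, 'cx': 315.6907, 'cy': 237.6137, 'eye': [0.5295, -0.6751, 1.0674], 'attitude': [[0.9988, -0.0426, 0.0227], [0.048, 0.8228, -0.5663], [0.0054, 0.5667, 0.8239]]}
```

View pics/top0.png

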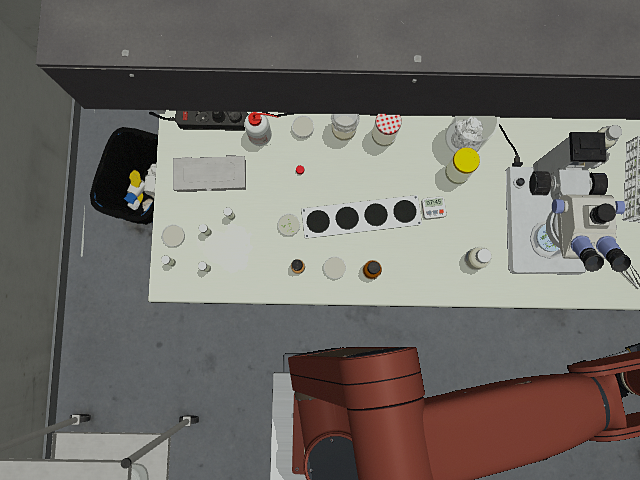

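View pics/side0.png

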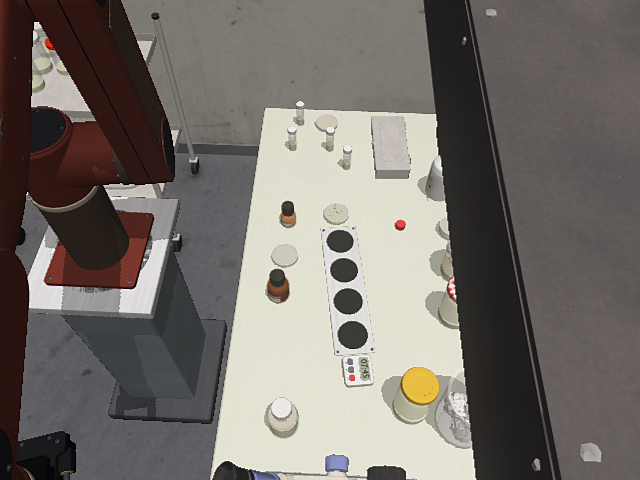

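The top view shows the timer at (433,208) at the strip's right end (-y), and the dish at (288,225). The pads run from (405,211) to (318,221). The small bottle is at (297,266), the middle one at (372,269) and the large one at (480,257). Four look-alike vials stand at left. I'll measure these next.

```bash
cat > h.py <<'E'
from workcell import arm, imaging
import cv2,numpy as np
def ray(d,u,v):
    r=np.array([(u-d["cx"])/d["fx"],-(v-d["cy"])/d["fy"],-1.0])
    return np.array(d["eye"]),np.array(d["attitude"])@r
def onz(d,u,v,z):
    e,r=ray(d,u,v); return e+r*(z-e[2])/r[2]
def proj(d,p):
    c=np.array(d["attitude"]).T@(np.array(p)-d["eye"]); return d["cx"]-d["fx"]*c[0]/c[2], d["cy"]+d["fy"]*c[1]/c[2]
def blobs(mask,box,amin=20):
    x0,y0,x1,y1=box; m=np.zeros_like(mask); m[y0:y1,x0:x1]=mask[y0:y1,x0:x1]
    n,l,s,c=cv2.connectedComponentsWithStats(m)
    return [(c[i],s[i]) for i in range(1,n) if s[i,4]>=amin]
E
python3 - <<'E'
from h import *
T=imaging.get_image("top");S=imaging.get_image("side")
for n,d,b in(("T",T,(295,190,425,240)),("S",S,(320,225,375,350))):
    f=d["frame"]; dark=(f.max(2)<60).astype(np.uint8)
    for c,s in blobs(dark,b,60): print(n,"pad",c.round(1),s[4],onz(d,*c,.007).round(4))
def crop(d,b,k,name):
    x0,y0,x1,y1=b; cv2.imwrite(name,cv2.resize(d["frame"][y0:y1,x0:x1,::-1],None,fx=k,fy=k,interpolation=cv2.INTER_NEAREST))
crop(T,(150,200,250,280),8,"pics/tv.png")
crop(T,(280,240,500,285),3.6,"pics/tb.png")
crop(S,(260,90,360,165),8,"pics/sv.png")
crop(S,(250,190,350,265),8,"pics/sb1.png")
crop(S,(240,260,340,335),8,"pics/sb2.png")
crop(S,(240,380,340,455),8,"pics/sb3.png")
E
```

```text
T pad [404.4 210.8] 389 [ 0.5891 -0.189   0.007 ]
T pad [375.5 214.3] 392 [ 0.5777 -0.1096  0.007 ]
T pad [346.7 217.6] 396 [ 0.5671 -0.0308  0.007 ]
T pad [317.6 221.1] 396 [0.556  0.0488 0.007 ]
S pad [339.5 241.3] 145 [0.5567 0.0463 0.007 ]
S pad [343.1 270.2] 306 [ 0.5668 -0.0328  0.007 ]
S pad [347.7 301. ] 409 [ 0.5782 -0.111   0.007 ]
S pad [353.  333.3] 224 [ 0.5905 -0.1871  0.007 ]
```

View pics/tv.png

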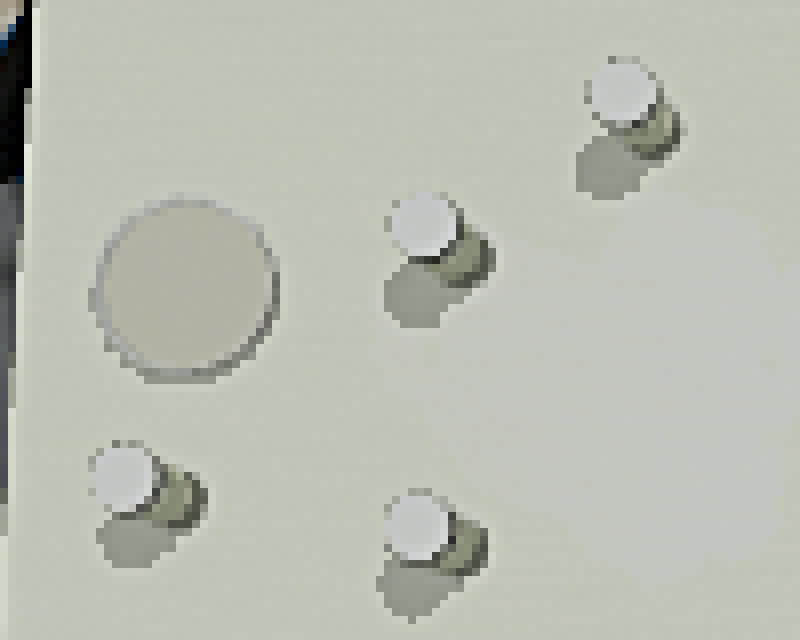

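View pics/tb.png

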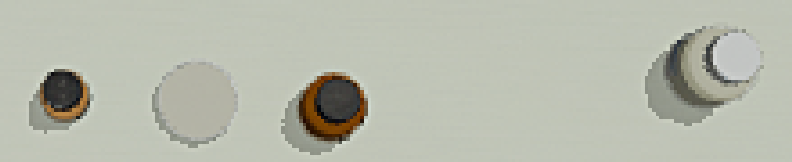

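View pics/sv.png

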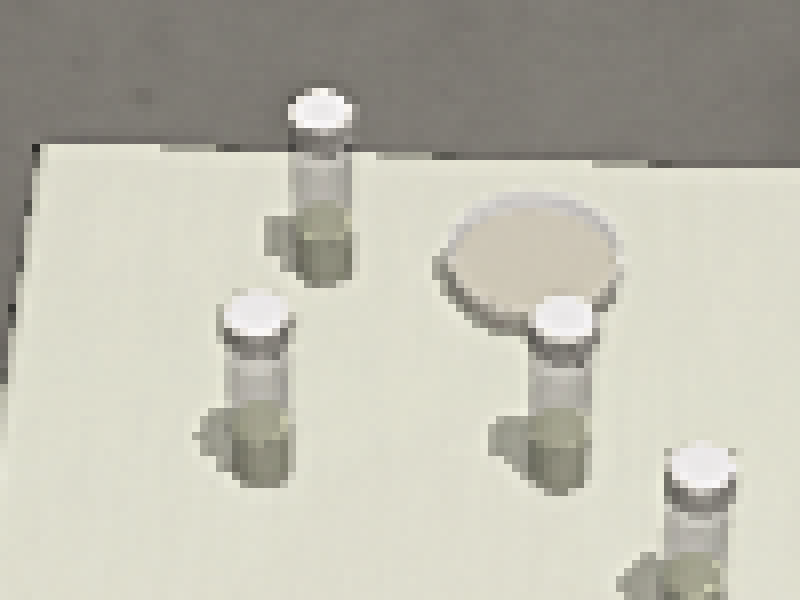

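View pics/sb1.png

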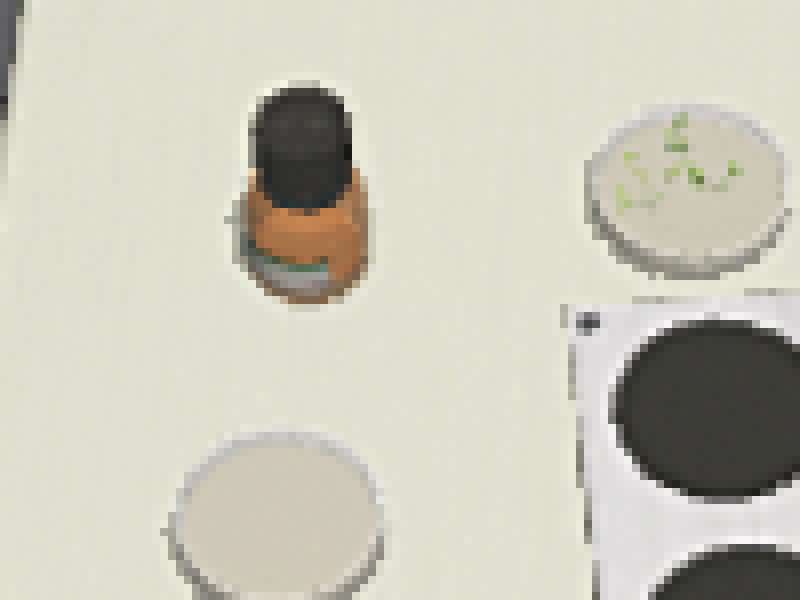

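View pics/sb2.png

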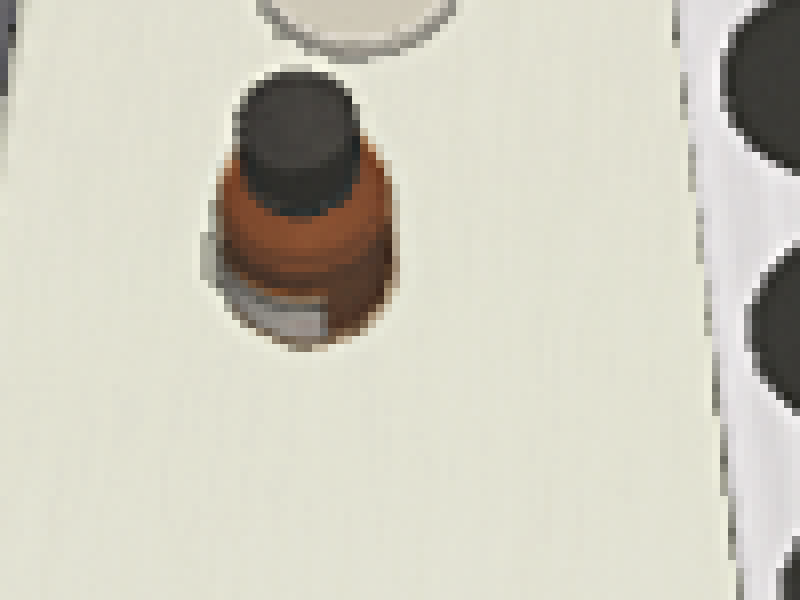

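View pics/sb3.png

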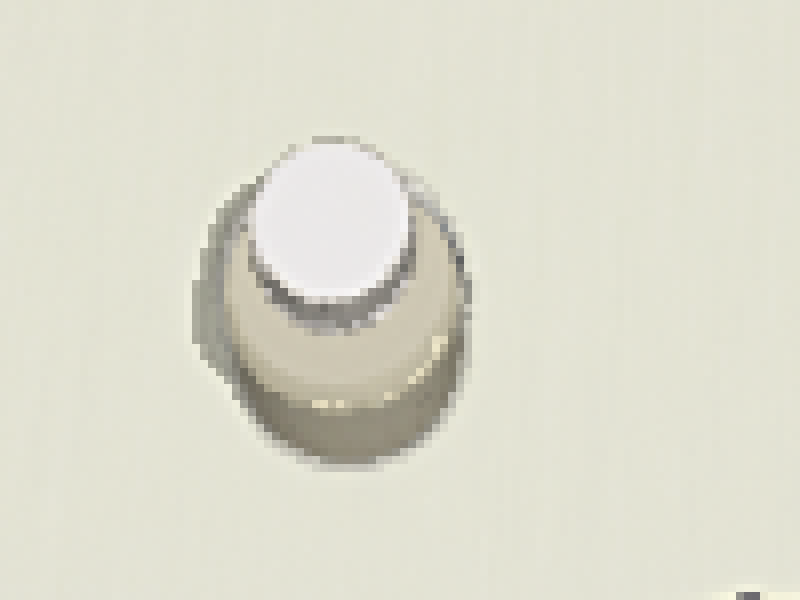

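```bash
python3 - <<'E'
from h import *
T=imaging.get_image("top");S=imaging.get_image("side")
ft=T["frame"].astype(int);fs=S["frame"].astype(int)
print(ft[211,227],ft[240,230],ft[255,484],fs[128,291], fs[407,281], ft[265,297],ft[268,374],fs[205,287],fs[275,277])
# top white
w=((ft[:,:,2]>203)).astype(np.uint8)
for b,z in(((155,203,245,275),.072),((470,240,500,275),.103)):
  for c,s in blobs(w,b,20): p=onz(T,*c,z); print("Twhite",c.round(1),s,p.round(4),"R",np.hypot(p[0],p[1]).round(4))
w=((fs[:,:,2]>232)).astype(np.uint8)
for b,z in(((262,95,355,160),.072),((260,385,300,435),.103)):
  for c,s in blobs(w,b,15): p=onz(S,*c,z); print("Swhite",c.round(1),s,p.round(4),"R",np.hypot(p[0],p[1]).round(4))
k=(ft.max(2)<75).astype(np.uint8)
for b,z in(((288,255,308,280),.068),((360,255,385,285),.086)):
  for c,s in blobs(k,b,20): print("Tblack",c.round(1),s,onz(T,*c,z).round(4))
k=(fs.max(2)<75).astype(np.uint8)
for b in((270,195,305,235),(260,262,300,310)):
  for c,s in blobs(k,b,20): print("Sblack",c.round(1),s)
m=((fs.max(2)<75)).astype(np.uint8)
for n,d in(("T",T),("S",S)):
  f=d["frame"];m=(f.max(2)<100).astype(np.uint8)
  b=(300,190,425,240) if n=="T" else (322,225,372,350)
  mm=np.zeros_like(m);mm[b[1]:b[3],b[0]:b[2]]=m[b[1]:b[3],b[0]:b[2]]
  for c in cv2.findContours(mm,0,1)[0]:
    if len(c)>20:
      e=cv2.fitEllipse(c);print(n,np.round(e[0],1),np.round(e[1],1),onz(d,*e[0],.007).round(4))
E
```

```text
[195 197 195] [195 197 190] [194 196 194] [233 231 231] [234 232 232] [54 53 52] [64 63 60] [66 63 60] [71 68 64]
Swhite [299.8 103.3] [297 101   7   5  23] [0.4386 0.4424 0.072 ] R 0.6229
Swhite [291.3 129. ] [288 127   7   5  21] [0.4231 0.3446 0.072 ] R 0.5457
Swhite [330.3 129.3] [327 127   7   5  24] [0.5233 0.3489 0.072 ] R 0.6289
Swhite [347.3 148.1] [344 146   8   5  23] [0.5681 0.2851 0.072 ] R 0.6357
Swhite [280.7 407.6] [272 398  19  19 100] [ 0.4586 -0.3803  0.103 ] R 0.5957
Tblack [296.8 264.7] [292 260  11  11  93] [0.4289 0.0999 0.068 ]
Tblack [373.1 267.4] [367 261  13  14 133] [ 0.4237 -0.0971  0.086 ]
Tblack [367.2 274.1] [363 266  12  13  30] [ 0.406 -0.082  0.086]
Sblack [287.5 208.3] [282 201  12  15 151]
Sblack [277.  277.7] [270 269  15  18 225]
T [317.7 221.1] [21.9 22.2] [0.556  0.0485 0.007 ]
T [346.7 217.7] [21.7 22.3] [ 0.5668 -0.0308  0.007 ]
T [375.5 214.4] [21.7 22.3] [ 0.5776 -0.1096  0.007 ]
T [404.4 210.9] [21.7 22.1] [ 0.5886 -0.189   0.007 ]
S [352.4 334.5] [27.  28.9] [ 0.5894 -0.19    0.007 ]
S [347.7 300.9] [24.7 27.5] [ 0.5783 -0.1107  0.007 ]
S [343.7 269.8] [23.2 26.3] [ 0.568  -0.0316  0.007 ]
S [339.7 240.7] [21.5 25.4] [0.557  0.0478 0.007 ]
```

The pad centres from the two views agree within about 1 mm. I'll check the caps by hand pixels in both views and work out the first move. The nearest vial is the one at about (0.423, 0.345).

```bash
cat >> h.py <<'E'
def delta(p,ang=None,o=None):
    "tool-frame shift & spin from the measured pose to p (jaw world angle deg)"
    o=o or arm.get_obs(); R=np.array(o["ee_rot"]); d=R.T@(np.array(p)-o["tool_pos"])
    s=None
    if ang is not None:
        a=np.degrees(np.arctan2(R[1,0],R[0,0])); s=np.radians(-((ang-a+90)%180-90))
    return d.round(4).tolist(), s
E
python3 - <<'E'
from h import *
T=imaging.get_image("top");S=imaging.get_image("side")
print("vialT",onz(T,201.6,265.1,.072).round(4),"othersT",[onz(T,u,v,.072).round(3).tolist() for u,v in((227.1,210.9),(202.5,227.6),(164.75,259.25))])
print("largeT",onz(T,483.9,254.8,.103).round(4),"S",onz(S,240+331/8-.5,380+218/8-.5,.103).round(4))
print("midS",onz(S,240+299/8-.5,260+127/8-.5,.086).round(4),"smallS",onz(S,250+302/8-.5,190+121/8-.5,.068).round(4))
# base checks
print("small base proj S",proj(S,(.4289,.0999,0)),"mid",proj(S,(.4237,-.0971,0)))
print(delta((.42,-.05,.25),7.8),delta((.423,.3445,.12),7.8))
E
```

```text
vialT [0.4233 0.3462 0.072 ] othersT [[0.567, 0.286, 0.072], [0.522, 0.349, 0.072], [0.437, 0.442, 0.072]]
largeT [ 0.4592 -0.379   0.103 ] S [ 0.4587 -0.3788  0.103 ]
midS [ 0.426  -0.1004  0.086 ] smallS [0.4313 0.1014 0.068 ]
small base proj S (np.float64(287.25779804633544), np.float64(222.35614401121666)) mid (np.float64(278.0467867810074), np.float64(293.77118376485225))
([-0.4516, -0.3858, -0.0476], np.float64(-1.4031139595794313)) ([-0.827, -0.5067, 0.0825], np.float64(-1.4031139595794313))
```

>>> step_arm(claw=[1,1,1,1,1,1,1,1,1,1,1,1,1,1,1,1,1,1,1,1], delta_pos=[[-0.05,-0.04,-0.05],[-0.1,-0.085,-0.05],[-0.15,-0.13,-0.05],[-0.2,-0.17,-0.05],[-0.25,-0.215,-0.05],[-0.3,-0.26,-0.05],[-0.35,-0.3,-0.05],[-0.4,-0.34,-0.05],[-0.45,-0.386,-0.05],[-0.5,-0.402,-0.03],[-0.56,-0.42,0.0],[-0.62,-0.44,0.02],[-0.68,-0.46,0.03],[-0.74,-0.48,0.04],[-0.8,-0.5,0.05],[-0.827,-0.507,0.05],[-0.827,-0.507,0.05],[-0.827,-0.507,0.05],[-0.827,-0.507,0.05],[-0.827,-0.507,0.05]], spin=[-0.1,-0.25,-0.4,-0.55,-0.7,-0.85,-1.0,-1.15,-1.3,-1.403,-1.403,-1.403,-1.403,-1.403,-1.403,-1.403,-1.403,-1.403,-1.403,-1.403])

```text
clock: 2.9
tool_pos: [0.4239, 0.3431, 0.1529]
ee_rot: [[0.991, 0.134, 0.001], [0.134, -0.991, 0.0], [0.001, 0.0, -1.0]]
ft_force: [-0.2, 0.9, -0.0]
opening: 0.0875
```

```bash
python3 - <<'E'
from h import *
for n in("top","side"):
    cv2.imwrite(f"pics/{n}1.png",imaging.get_image(n)["frame"][:,:,::-1])
o=arm.get_obs();print(o["clock"],np.round(o["joint_pos"],1),o["tool_pos"])
print(delta((.4232,.3455,.016),7.8))
E
```

```text
3.0 [ 30.7   4.1 102.4  -0.   73.4  23. ] [0.42389124 0.34345909 0.15288729]
([-0.0005, -0.0021, 0.1369], np.float64(-0.0018222424615084664))
```

View pics/side1.png

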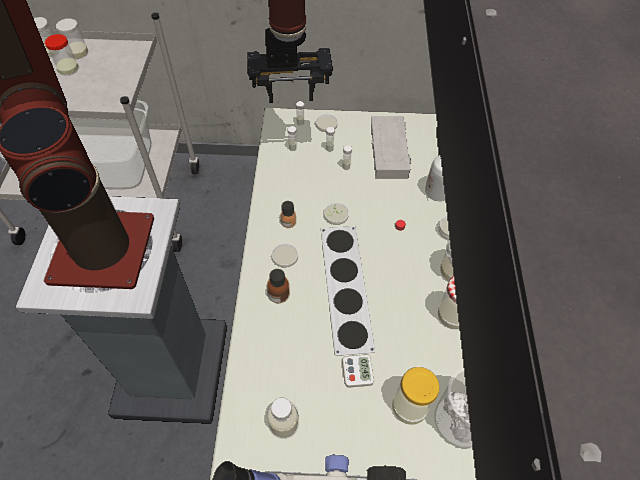

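View pics/top1.png

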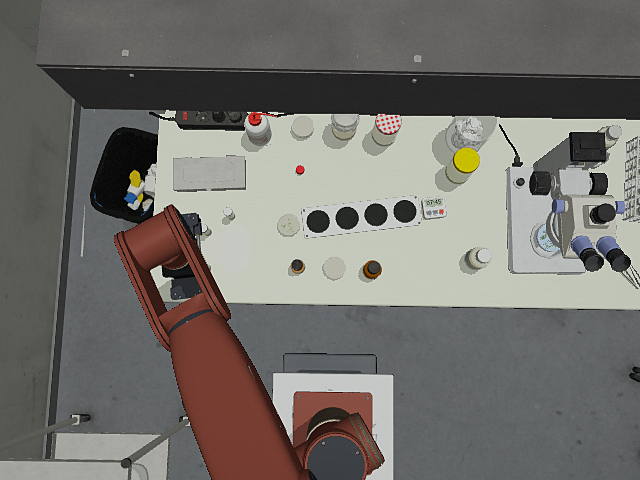

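The 190 mm side of the gripper body runs along the jaw axis, so jaws along x keep clear of the microscope. The gripper now hovers over the target vial, seen in the side view at (291,130). Next I descend and grip.

>>> step_arm(claw=[1,1,1,1,1,1,1,0.5,0,0,0,0,0,0,0,0], delta_pos=[[-0.0005,-0.002,0.03],[-0.0005,-0.002,0.06],[-0.0005,-0.002,0.09],[-0.0005,-0.002,0.115],[-0.0005,-0.002,0.13],[-0.0005,-0.002,0.137],[-0.0005,-0.002,0.137],[-0.0005,-0.002,0.137],[-0.0005,-0.002,0.137],[-0.0005,-0.002,0.137],[-0.0005,-0.002,0.137],[-0.0005,-0.002,0.137],[-0.0005,-0.002,0.137],[-0.0005,-0.002,0.137],[-0.0005,-0.002,0.137],[-0.0005,-0.002,0.137]], spin=[0,0,0,0,0,0,0,0,0,0,0,0,0,0,0,0])

```text
clock: 5.0
tool_pos: [0.4226, 0.3463, 0.0154]
ee_rot: [[0.991, 0.136, -0.0], [0.136, -0.991, -0.0], [-0.0, 0.0, -1.0]]
ft_force: [-0.9, -0.5, -1.2]
opening: 0.0202
```

```bash
python3 - <<'E'
from h import *
f=imaging.get_image("side")["frame"]
cv2.imwrite("pics/s2.png",cv2.resize(f[40:200,220:420,::-1],None,fx=4,fy=3.75,interpolation=cv2.INTER_NEAREST))
o=arm.get_obs();print(o["clock"],o["opening"],o["tool_pos"],o["ft_force"])
print(delta((.4232,.3455,.160)),delta((.589,-.1895,.160)),delta((.589,-.1895,.0235)))
E
```

```text
5.05 0.019940862223787603 [0.42257003 0.34631801 0.01538751] [0.16924293 0.94004461 0.30210713]
([0.0005, 0.0009, -0.1446], None) ([0.0923, 0.5534, -0.1446], None) ([0.0923, 0.5534, -0.0081], None)
```

View pics/s2.png

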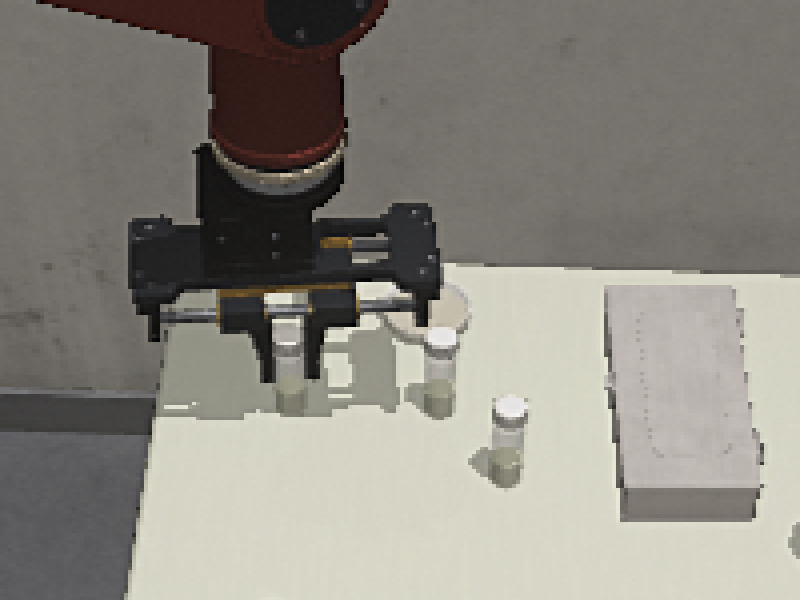

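The side view shows the vial held between the fingers at (290,365) in the crop, with an opening of 20 mm. Now I lift it and carry it to the pad by the timer.

>>> step_arm(claw=[0,0,0,0,0,0,0,0,0,0,0,0,0,0,0,0,0,0,0,0], delta_pos=[[0,0,-0.02],[0,0,-0.06],[0,0,-0.1],[0,0.02,-0.135],[0.01,0.06,-0.145],[0.018,0.105,-0.145],[0.025,0.15,-0.145],[0.033,0.195,-0.145],[0.04,0.24,-0.145],[0.048,0.285,-0.145],[0.055,0.33,-0.145],[0.063,0.375,-0.145],[0.07,0.42,-0.145],[0.078,0.465,-0.145],[0.085,0.505,-0.145],[0.09,0.54,-0.145],[0.0925,0.5535,-0.145],[0.0925,0.5535,-0.145],[0.0925,0.5535,-0.145],[0.0925,0.5535,-0.145]], spin=[0,0,0,0,0,0,0,0,0,0,0,0,0,0,0,0,0,0,0,0])

```text
clock: 7.55
tool_pos: [0.5892, -0.1882, 0.1605]
ee_rot: [[0.991, 0.137, -0.0], [0.137, -0.991, 0.0], [-0.0, -0.0, -1.0]]
ft_force: [0.3, 0.2, 0.1]
opening: 0.0199
```

```bash
python3 - <<'E'
from h import *
f=imaging.get_image("side")["frame"]
cv2.imwrite("pics/s3.png",f[:,:,::-1])
o=arm.get_obs();print(o["clock"],o["opening"],o["tool_pos"],o["ft_force"],np.round(o["joint_pos"],1))
print(delta((.589,-.1895,.0235),7.8))
E
```

```text
7.6 0.02009687068590704 [ 0.58923622 -0.18838439  0.16057493] [0.46414868 0.35427485 0.04072764] [-25.   13.6  90.9   0.   75.5 -32.9]
([-0.0004, 0.0011, 0.1371], np.float64(0.0011880759000936054))
```

View pics/s3.png

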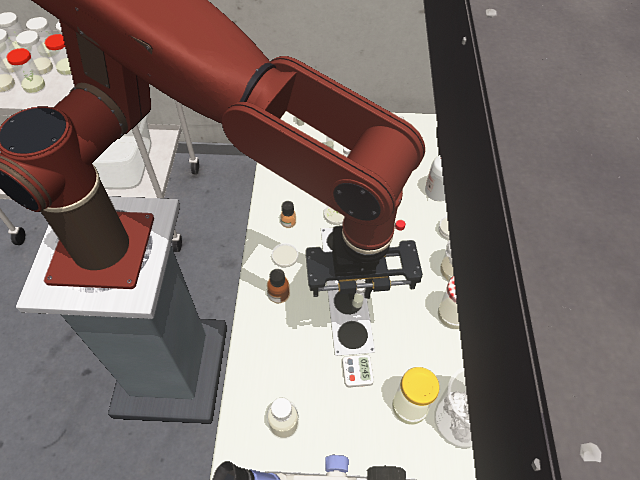

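>>> step_arm(claw=[0,0,0,0,0,0,0,0,0,0.3,0.5,0.8,1,1,1,1,1,1,1,1], delta_pos=[[-0.0005,0.001,0.03],[-0.0005,0.001,0.06],[-0.0005,0.001,0.09],[-0.0005,0.001,0.115],[-0.0005,0.001,0.13],[-0.0005,0.001,0.135],[-0.0005,0.001,0.1378],[-0.0005,0.001,0.1378],[-0.0005,0.001,0.1378],[-0.0005,0.001,0.1378],[-0.0005,0.001,0.1378],[-0.0005,0.001,0.1378],[-0.0005,0.001,0.1378],[-0.0005,0.001,0.1378],[-0.0005,0.001,0.12],[-0.0005,0.001,0.09],[-0.0005,0.001,0.05],[-0.0005,0.001,0.0],[-0.0005,0.001,0.0],[-0.0005,0.001,0.0]], spin=[0,0,0,0,0,0,0,0,0,0,0,0,0,0,0,0,0,0,0,0])

```text
clock: 10.1
tool_pos: [0.589, -0.1906, 0.1613]
ee_rot: [[0.991, 0.136, 0.001], [0.136, -0.991, -0.0], [0.001, 0.001, -1.0]]
ft_force: [0.2, 0.1, -0.3]
opening: 0.0868
```

```bash
python3 - <<'E'
from h import *
o=arm.get_obs();print(o["clock"],o["opening"],o["tool_pos"],o["ft_force"])
print(delta((.43,.1005,.160),7.8),delta((.43,.1005,.005),7.8))
E
```

```text
10.1 0.08677449283868037 [ 0.58901472 -0.19060915  0.16128036] [ 0.17348113  0.09911782 -0.30864832]
([-0.1181, -0.31, 0.001], np.float64(-0.00011131697476706886)) ([-0.1182, -0.3101, 0.156], np.float64(-0.00011131697476706886))
```

>>> step_arm(claw=[1,1,1,1,1,1,1,1,1,1,1,1], delta_pos=[[-0.01,-0.03,0],[-0.025,-0.07,0],[-0.045,-0.12,0],[-0.065,-0.17,0],[-0.085,-0.22,0],[-0.105,-0.27,0],[-0.115,-0.3,0],[-0.118,-0.31,0.0],[-0.118,-0.31,0.02],[-0.118,-0.31,0.04],[-0.118,-0.31,0.04],[-0.118,-0.31,0.04]], spin=[0,0,0,0,0,0,0,0,0,0,0,0])

```text
clock: 11.6
tool_pos: [0.4303, 0.1001, 0.1207]
ee_rot: [[0.991, 0.135, -0.0], [0.135, -0.991, -0.0], [-0.0, 0.0, -1.0]]
ft_force: [0.0, -0.2, 1.0]
opening: 0.087
```

```bash
python3 - <<'E'
from h import *
f=imaging.get_image("side")["frame"]
cv2.imwrite("pics/s4.png",f[:,:,::-1])
o=arm.get_obs();print(o["clock"],o["opening"],o["tool_pos"],o["ft_force"])
print(delta((.43,.1005,.005),7.8))
E
```

```text
11.65 0.08697461105315209 [0.43060832 0.10023632 0.12107621] [ 0.05014865 -0.19449414 -0.18983403]
([-0.0006, -0.0004, 0.1161], np.float64(-0.0007223778264687671))
```

View pics/s4.png

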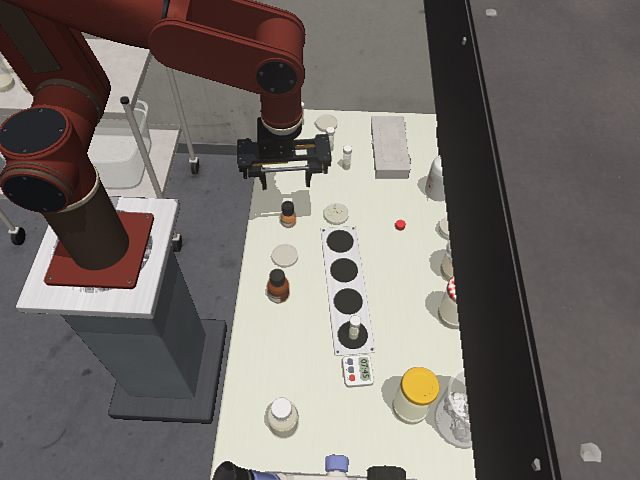

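The vial stands upright on the end pad, base at about (353,337). The gripper is lined up over the small bottle. I descend and grip.

>>> step_arm(claw=[1,1,1,1,1,1,0.5,0,0,0,0,0,0], delta_pos=[[-0.0005,-0.0005,0.03],[-0.0005,-0.0005,0.06],[-0.0005,-0.0005,0.09],[-0.0005,-0.0005,0.11],[-0.0005,-0.0005,0.116],[-0.0005,-0.0005,0.116],[-0.0005,-0.0005,0.116],[-0.0005,-0.0005,0.116],[-0.0005,-0.0005,0.116],[-0.0005,-0.0005,0.116],[-0.0005,-0.0005,0.116],[-0.0005,-0.0005,0.116],[-0.0005,-0.0005,0.116]], spin=[0,0,0,0,0,0,0,0,0,0,0,0,0])

```text
clock: 13.28
tool_pos: [0.4295, 0.101, 0.0045]
ee_rot: [[0.991, 0.136, 0.0], [0.136, -0.991, 0.0], [0.0, -0.0, -1.0]]
ft_force: [-0.7, -0.2, 0.3]
opening: 0.0351
```

```bash
python3 - <<'E'
from h import *
o=arm.get_obs();print(o["clock"],o["opening"],o["tool_pos"],o["ft_force"])
print(delta((.578,-.110,.160),7.8))
E
```

```text
13.275 0.035109729950725255 [0.42948833 0.1010063  0.00446935] [-0.6676427  -0.23112681  0.28106284]
([0.1186, 0.2292, -0.1555], np.float64(-0.00013367800672778326))
```

The opening is 35.1 mm on a 38 mm body, so I'll look before lifting.

```bash
python3 - <<'E'
from h import *
for n,b in(("side",(230,120,350,240)),("top",(250,210,350,290))):
    f=imaging.get_image(n)["frame"]; x0,y0,x1,y1=b
    cv2.imwrite(f"pics/{n}5.png",cv2.resize(f[y0:y1,x0:x1,::-1],None,fx=5,fy=5,interpolation=cv2.INTER_NEAREST))
print(arm.get_obs()["opening"])
E
```

```text
0.03501461207295679
```

View pics/side5.png

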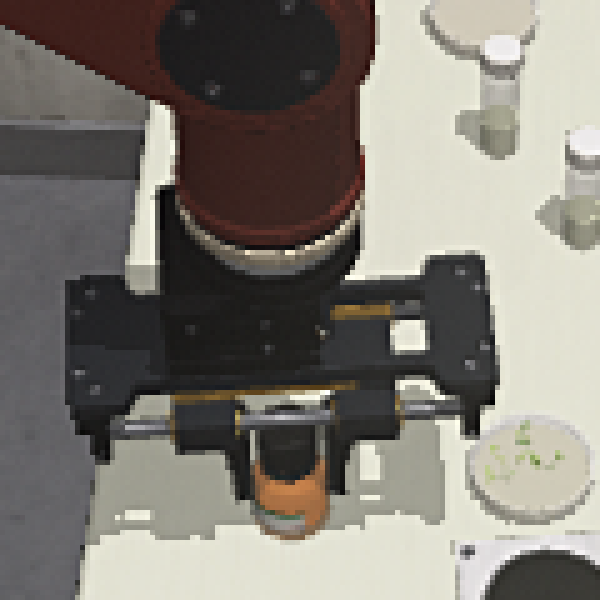

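View pics/top5.png

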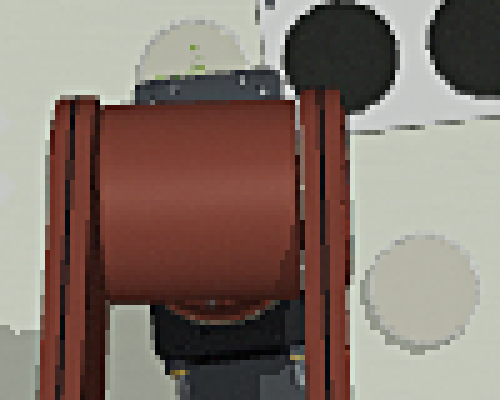

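```bash
python3 - <<'E'
from h import *
S=imaging.get_image("side")
print("front rim",onz(S,287.9,227.6,0.0),onz(S,287.9,227.6,0.003))
for y in(.09,.1,.11): print(y,proj(S,(.4295,y-.019,0)),"tip front",proj(S,(.4295+.0175,y-.0095,.0045)))
E
```

```text
front rim [0.43166002 0.0843725  0.        ] [0.43193492 0.08223787 0.003     ]
0.09 (np.float64(286.57211551609566), np.float64(232.09296547303518)) tip front (np.float64(294.0840324707785), np.float64(228.08939906002593))
0.1 (np.float64(286.89732916669954), np.float64(228.699911337678)) tip front (np.float64(294.3764841944458), np.float64(224.71693521780608))
0.11 (np.float64(287.21974283271356), np.float64(225.33607030353517)) tip front (np.float64(294.6664204399176), np.float64(221.3734791008756))
```

The bottle is centred between the fingers (crop (292,500)) and hasn't moved. The opening is close to 38·cos 22.5°, which suggests a faceted contact shape, so I lift.

>>> step_arm(claw=[0,0,0,0,0,0,0,0,0,0,0,0,0,0], delta_pos=[[0,0,-0.02],[0,0,-0.055],[0,0,-0.1],[0,0,-0.14],[0.01,0.01,-0.1555],[0.03,0.05,-0.1555],[0.05,0.09,-0.1555],[0.07,0.13,-0.1555],[0.09,0.17,-0.1555],[0.105,0.205,-0.1555],[0.115,0.225,-0.1555],[0.1185,0.229,-0.1555],[0.1185,0.229,-0.1555],[0.1185,0.229,-0.1555]], spin=[0,0,0,0,0,0,0,0,0,0,0,0,0,0])

```text
clock: 15.18
tool_pos: [0.5774, -0.1088, 0.1598]
ee_rot: [[0.991, 0.137, -0.001], [0.137, -0.991, 0.0], [-0.0, -0.001, -1.0]]
ft_force: [-0.3, 0.7, -1.0]
opening: 0.0352
```

```bash
python3 - <<'E'
from h import *
f=imaging.get_image("side")["frame"]
cv2.imwrite("pics/s6.png",cv2.resize(f[150:400,200:500,::-1],None,fx=2.6,fy=2.4))
o=arm.get_obs();print(o["clock"],o["opening"],o["tool_pos"],o["ft_force"])
print(delta((.578,-.110,.0125),7.8))
E
```

```text
15.225 0.03487739300469444 [ 0.57742893 -0.10882475  0.15991243] [-0.17770634  0.53379965 -0.7694614 ]
([0.0004, 0.0013, 0.1474], np.float64(0.0009244171007705679))
```

View pics/s6.png

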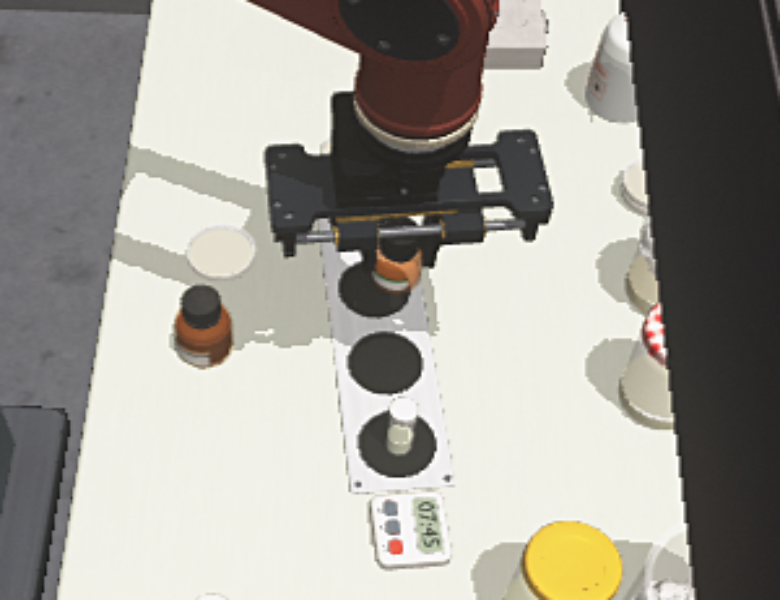

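```bash
python3 - <<'E'
from h import *
S=imaging.get_image("side");f=S["frame"]
cv2.imwrite("pics/s7.png",cv2.resize(f[220:285,310:400,::-1],None,fx=8.8,fy=8.8,interpolation=cv2.INTER_CUBIC))
print(proj(S,(.5774,-.1088,.155)),proj(S,(.5774,-.1088-.019,.155)),proj(S,(.5774,-.1088,.223)))
E
```

```text
(np.float64(351.29546542683875), np.float64(264.6058331355273)) (np.float64(351.188961583042), np.float64(272.89801180173697)) (np.float64(353.4573561188031), np.float64(245.44759734526133))
```

View pics/s7.png

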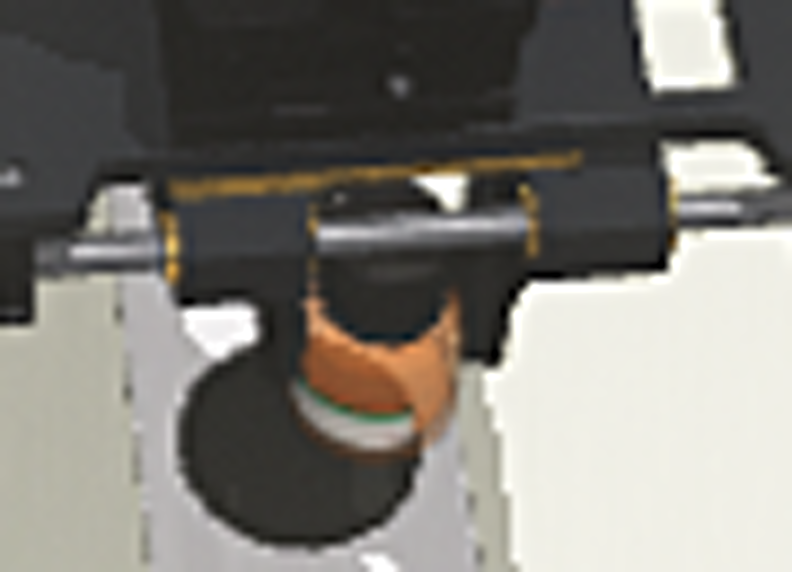

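The bottle hangs upright, with its front rim at row 272 against an expected 273. I place it.

>>> step_arm(claw=[0,0,0,0,0,0,0,0,0,0.5,0.6,0.8,1,1,1,1,1,1,1,1], delta_pos=[[0.0004,0.001,0.03],[0.0004,0.001,0.06],[0.0004,0.001,0.09],[0.0004,0.001,0.12],[0.0004,0.001,0.138],[0.0004,0.001,0.145],[0.0004,0.001,0.148],[0.0004,0.001,0.148],[0.0004,0.001,0.148],[0.0004,0.001,0.148],[0.0004,0.001,0.148],[0.0004,0.001,0.148],[0.0004,0.001,0.148],[0.0004,0.001,0.148],[0.0004,0.001,0.13],[0.0004,0.001,0.09],[0.0004,0.001,0.05],[0.0004,0.001,0.0],[0.0004,0.001,0.0],[0.0004,0.001,0.0]], spin=[0,0,0,0,0,0,0,0,0,0,0,0,0,0,0,0,0,0,0,0])

```text
clock: 17.77
tool_pos: [0.5784, -0.1108, 0.1607]
ee_rot: [[0.991, 0.136, 0.001], [0.136, -0.991, -0.0], [0.001, 0.001, -1.0]]
ft_force: [-0.4, 0.1, -0.1]
opening: 0.0871
```

```bash
python3 - <<'E'
from h import *
o=arm.get_obs();print(o["clock"],o["opening"],o["tool_pos"],o["ft_force"])
print(delta((.425,-.099,.130),7.8))
E
```

```text
17.775 0.08705869378565621 [ 0.57844269 -0.11078728  0.16071568] [-0.38645571  0.07661297 -0.11862159]
([-0.1505, -0.0325, 0.0306], np.float64(-0.00012232549669069812))
```

>>> step_arm(claw=[1,1,1,1,1,1,1,1], delta_pos=[[-0.04,-0.008,0],[-0.08,-0.016,0],[-0.12,-0.025,0],[-0.15,-0.0325,0],[-0.1505,-0.0325,0.02],[-0.1505,-0.0325,0.03],[-0.1505,-0.0325,0.03],[-0.1505,-0.0325,0.03]], spin=[0,0,0,0,0,0,0,0])

```text
clock: 18.77
tool_pos: [0.4251, -0.099, 0.13]
ee_rot: [[0.991, 0.136, -0.0], [0.136, -0.991, 0.0], [-0.0, -0.0, -1.0]]
ft_force: [0.1, 0.3, 0.0]
opening: 0.0874
```

```bash
python3 - <<'E'
from h import *
S=imaging.get_image("side");f=S["frame"]
cv2.imwrite("pics/s8.png",cv2.resize(f[150:400,200:500,::-1],None,fx=2.6,fy=2.4))
o=arm.get_obs();print(o["clock"],o["opening"],o["tool_pos"],o["ft_force"])
print(delta((.425,-.099,.023),7.8))
E
```

```text
18.825 0.08668205521107639 [ 0.42532442 -0.09906378  0.13026118] [ 0.0665532  -1.05124901 -1.10285194]
([-0.0003, -0.0001, 0.1073], np.float64(5.9443879781552175e-05))
```

View pics/s8.png

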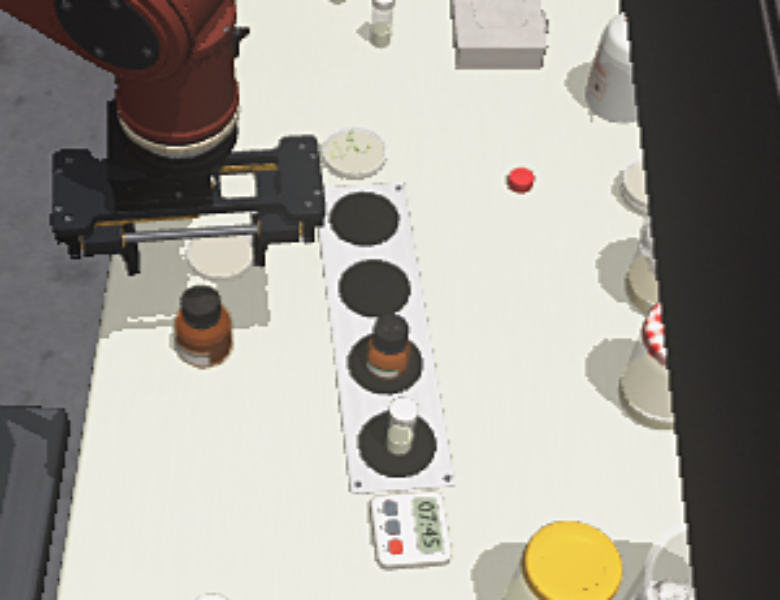

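The vial and the small bottle both stand upright and centred on their pads. Next is the middle bottle.

>>> step_arm(claw=[1,1,1,1,1,1,0.5,0,0,0,0,0], delta_pos=[[0,0,0.03],[0,0,0.06],[0,0,0.09],[0,0,0.102],[0,0,0.107],[0,0,0.107],[0,0,0.107],[0,0,0.107],[0,0,0.107],[0,0,0.107],[0,0,0.107],[0,0,0.107]], spin=[0,0,0,0,0,0,0,0,0,0,0,0])

```text
clock: 20.32
tool_pos: [0.4249, -0.099, 0.023]
ee_rot: [[0.991, 0.136, -0.0], [0.136, -0.991, -0.0], [-0.0, 0.0, -1.0]]
ft_force: [1.3, -0.2, 0.8]
opening: 0.0449
```

```bash
python3 - <<'E'
from h import *
o=arm.get_obs();print(o["clock"],o["opening"],o["tool_pos"],o["ft_force"])
print(delta((.5674,-.0312,.160),7.8))
E
```

```text
20.325 0.04491357977333593 [ 0.42485859 -0.09898288  0.02295401] [ 1.33415779 -0.24910432  0.84799349]
([0.1504, -0.0478, -0.1371], np.float64(-0.00011405338505980911))
```

>>> step_arm(claw=[0,0,0,0,0,0], delta_pos=[[0,0,0],[0,0,0],[0,0,-0.01],[0,0,-0.025],[0,0,-0.035],[0,0,-0.035]], spin=[0,0,0,0,0,0])

```text
clock: 21.08
tool_pos: [0.426, -0.0994, 0.0594]
ee_rot: [[0.991, 0.136, 0.003], [0.136, -0.991, -0.001], [0.003, 0.002, -1.0]]
ft_force: [0.2, -0.1, -1.4]
opening: 0.0447
```

```bash
python3 - <<'E'
from h import *
S=imaging.get_image("side");f=S["frame"]
cv2.imwrite("pics/s9.png",cv2.resize(f[225:300,230:330,::-1],None,fx=8,fy=8,interpolation=cv2.INTER_CUBIC))
o=arm.get_obs();print(o["clock"],o["opening"],o["tool_pos"],o["ft_force"])
x,y,z=o["tool_pos"];print("front rim expect",proj(S,(x,y-.025,z-.023)))
print(delta((.5674,-.0312,.160),7.8))
E
```

```text
21.125 0.044688480844369056 [ 0.42542237 -0.09918276  0.05865153] [-0.90514535 -0.00908746 -1.87339937]
front rim expect (np.float64(276.88663950887116), np.float64(296.9347274092251))
([0.15, -0.048, -0.1012], np.float64(-8.293491510211686e-05))
```

View pics/s9.png

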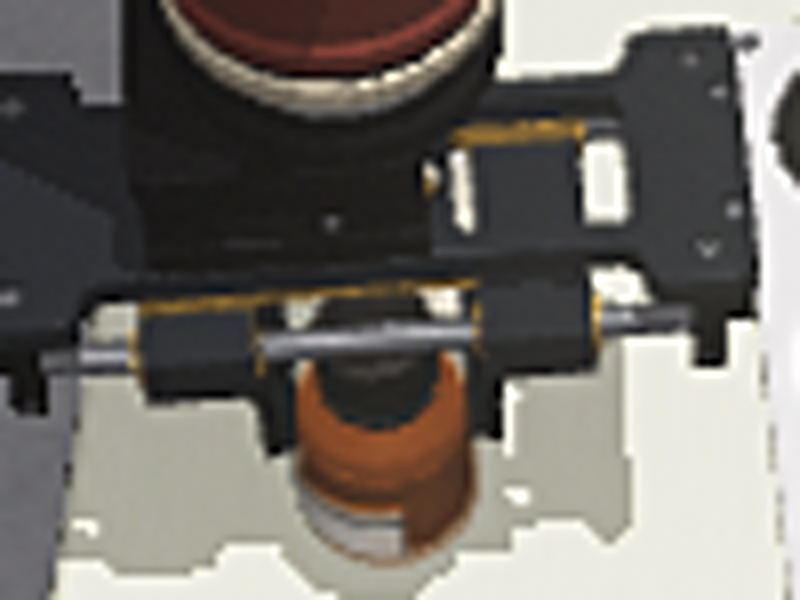

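Held upright, crop (385,450). I carry it to the third pad.

>>> step_arm(claw=[0,0,0,0,0,0,0,0,0,0], delta_pos=[[0,0,-0.04],[0,0,-0.08],[0.01,0,-0.1],[0.04,-0.012,-0.101],[0.075,-0.024,-0.101],[0.11,-0.036,-0.101],[0.14,-0.046,-0.101],[0.15,-0.048,-0.101],[0.15,-0.048,-0.101],[0.15,-0.048,-0.101]], spin=[0,0,0,0,0,0,0,0,0,0])

```text
clock: 22.38
tool_pos: [0.5659, -0.0315, 0.1586]
ee_rot: [[0.991, 0.135, -0.001], [0.135, -0.991, -0.0], [-0.001, -0.0, -1.0]]
ft_force: [0.1, 0.1, -1.0]
opening: 0.0447
```

```bash
python3 - <<'E'
from h import *
S=imaging.get_image("side");f=S["frame"]
cv2.imwrite("pics/s10.png",cv2.resize(f[170:270,290:420,::-1],None,fx=6,fy=6,interpolation=cv2.INTER_CUBIC))
o=arm.get_obs();print(o["clock"],o["opening"],o["tool_pos"],o["ft_force"])
x,y,z=o["tool_pos"];print("front rim expect",proj(S,(x,y-.025,z-.023)), "orig rim",proj(S,(.425,-.124,0)))
print(delta((.5674,-.0312,.0305),7.8))
E
```

```text
22.425 0.04488611677738716 [ 0.56607874 -0.03159039  0.15879012] [-0.04390452 -0.21174093 -0.77864387]
front rim expect (np.float64(345.5029540345808), np.float64(247.6491137451642)) orig rim (np.float64(277.5688780916348), np.float64(304.5989165058149))
([0.0015, -0.0002, 0.1283], np.float64(-0.0007906886456544523))
```

View pics/s10.png

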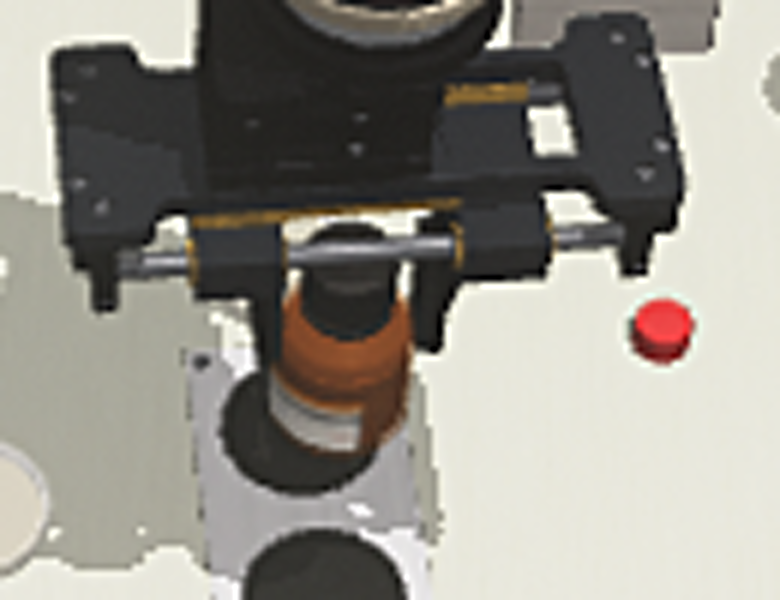

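```bash
python3 - <<'E'
from h import *
S=imaging.get_image("side");o=arm.get_obs();x,y,z=o["tool_pos"]
for dz in(-.023,.027,.063): 
    u,v=proj(S,(x,y,z+dz)); print(dz,"crop",(u-290+.5)*6,(v-170+.5)*6)
for s in(-.025,.025):
    for dz in(-.023,.027): u,v=proj(S,(x+s,y,z+dz)); print(s,dz,"crop",(u-290+.5)*6,(v-170+.5)*6)
E
```

```text
-0.023 crop 337.6394307391149 408.4968149573854
0.027 crop 345.27253421346006 323.6262104777395
0.063 crop 351.1356803368278 258.4353274620505
-0.025 -0.023 crop 265.525806134488 405.4245416550605
-0.025 0.027 crop 270.43047224058796 320.4821328301865
0.025 -0.023 crop 409.82561488796523 411.5721795306284
0.025 0.027 crop 420.19274903118594 326.773571287275
```

The silhouette matches an upright bottle, with base edges at 268 and 405 against 266 and 410 predicted. I place it.

>>> step_arm(claw=[0,0,0,0,0,0,0,0,0,0.6,0.7,0.8,1,1,1,1,1,1,1,1], delta_pos=[[0.001,0.0,0.03],[0.001,0.0,0.06],[0.001,0.0,0.09],[0.001,0.0,0.11],[0.001,0.0,0.12],[0.001,0.0,0.125],[0.001,0.0,0.1285],[0.001,0.0,0.1285],[0.001,0.0,0.1285],[0.001,0.0,0.1285],[0.001,0.0,0.1285],[0.001,0.0,0.1285],[0.001,0.0,0.1285],[0.001,0.0,0.1285],[0.001,0.0,0.11],[0.001,0.0,0.08],[0.001,0.0,0.04],[0.001,0.0,0.0],[0.001,0.0,-0.01],[0.001,0.0,-0.01]], spin=[0,0,0,0,0,0,0,0,0,0,0,0,0,0,0,0,0,0,0,0])

```text
clock: 24.98
tool_pos: [0.5685, -0.031, 0.17]
ee_rot: [[0.991, 0.136, 0.002], [0.136, -0.991, -0.0], [0.002, 0.001, -1.0]]
ft_force: [-1.0, 0.3, -0.4]
opening: 0.0874
```

```bash
python3 - <<'E'
from h import *
S=imaging.get_image("side");cv2.imwrite("pics/s11.png",S["frame"][:,:,::-1])
o=arm.get_obs();print(o["clock"],o["opening"],o["tool_pos"],o["ft_force"],np.round(o["joint_pos"],1))
print(delta((.459,-.379,.170),7.8),delta((.459,-.379,.170),0))
E
```

```text
25.025 0.08700953555861868 [ 0.56754715 -0.030862    0.16843777] [-0.4975365  -0.37563501 -1.07906229] [-11.1   6.5  98.1   0.   75.4 -18.9]
([-0.1547, 0.3302, -0.0015], np.float64(-0.00016530839237042572)) ([-0.1547, 0.3302, -0.0015], np.float64(0.13597037326318723))
```

View pics/s11.png

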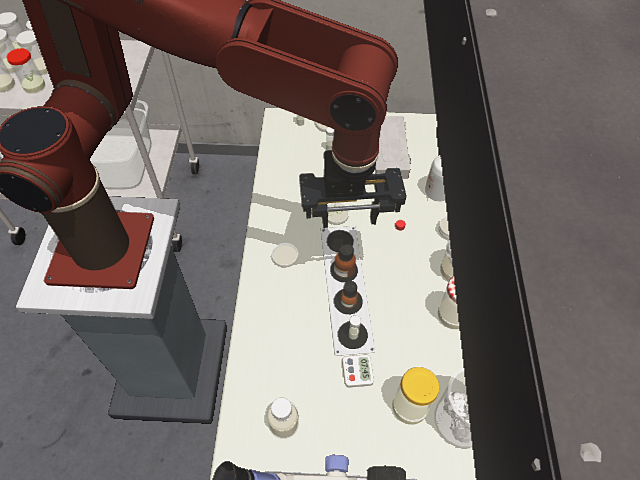

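All three stand upright on their pads. Now the large bottle, with the jaws turned to lie along x so they stay clear of the microscope.

>>> step_arm(claw=[1,1,1,1,1,1,1,1,1,1,1,1,1], delta_pos=[[-0.02,0.03,0],[-0.035,0.07,0],[-0.055,0.115,0],[-0.075,0.16,0],[-0.095,0.205,0],[-0.115,0.25,0],[-0.135,0.29,0],[-0.15,0.32,0],[-0.1547,0.33,0],[-0.1547,0.33,0],[-0.1547,0.33,0.01],[-0.1547,0.33,0.01],[-0.1547,0.33,0.01]], spin=[0,0.02,0.04,0.06,0.08,0.1,0.12,0.136,0.136,0.136,0.136,0.136,0.136])

```text
clock: 26.65
tool_pos: [0.4598, -0.378, 0.1588]
ee_rot: [[1.0, 0.001, -0.0], [0.001, -1.0, 0.0], [-0.0, -0.0, -1.0]]
ft_force: [-0.1, 0.6, 1.2]
opening: 0.0868
```

```bash
python3 - <<'E'
from h import *
S=imaging.get_image("side");cv2.imwrite("pics/s12.png",S["frame"][:,:,::-1])
o=arm.get_obs();print(o["clock"],o["opening"],o["tool_pos"],o["ft_force"])
print(delta((.459,-.379,.039),0))
E
```

```text
26.7 0.08703604986432782 [ 0.45980701 -0.37830395  0.15902922] [-0.89511294  0.76559331 -0.09716574]
([-0.0008, 0.0007, 0.12], np.float64(0.0009454064758544522))
```

View pics/s12.png

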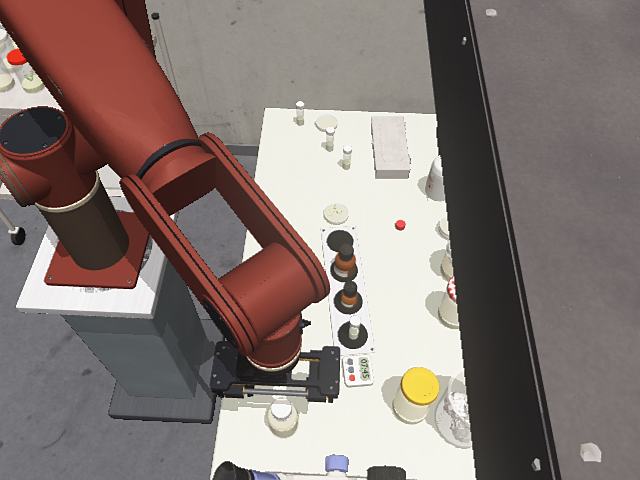

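>>> step_arm(claw=[1,1,1,1,1,1,1,0.6,0,0,0,0,0], delta_pos=[[-0.0008,0.0007,0.03],[-0.0008,0.0007,0.06],[-0.0008,0.0007,0.09],[-0.0008,0.0007,0.108],[-0.0008,0.0007,0.116],[-0.0008,0.0007,0.12],[-0.0008,0.0007,0.12],[-0.0008,0.0007,0.12],[-0.0008,0.0007,0.12],[-0.0008,0.0007,0.12],[-0.0008,0.0007,0.12],[-0.0008,0.0007,0.12],[-0.0008,0.0007,0.12]], spin=[0,0,0,0,0,0,0,0,0,0,0,0,0])

```text
clock: 28.32
tool_pos: [0.4586, -0.3795, 0.0389]
ee_rot: [[1.0, 0.0, -0.0], [0.0, -1.0, 0.0], [-0.0, -0.0, -1.0]]
ft_force: [-1.1, 0.4, 0.6]
opening: 0.054
```

```bash
python3 - <<'E'
from h import *
S=imaging.get_image("side");f=S["frame"]
cv2.imwrite("pics/s13.png",cv2.resize(f[340:480,200:360,::-1],None,fx=4.2,fy=4.2,interpolation=cv2.INTER_CUBIC))
o=arm.get_obs();print(o["clock"],o["opening"],o["tool_pos"],o["ft_force"])
E
```

```text
28.375 0.053959776540107286 [ 0.458571   -0.37952243  0.03889874] [-0.83569691 -0.4283391   0.29351737]
```

View pics/s13.png

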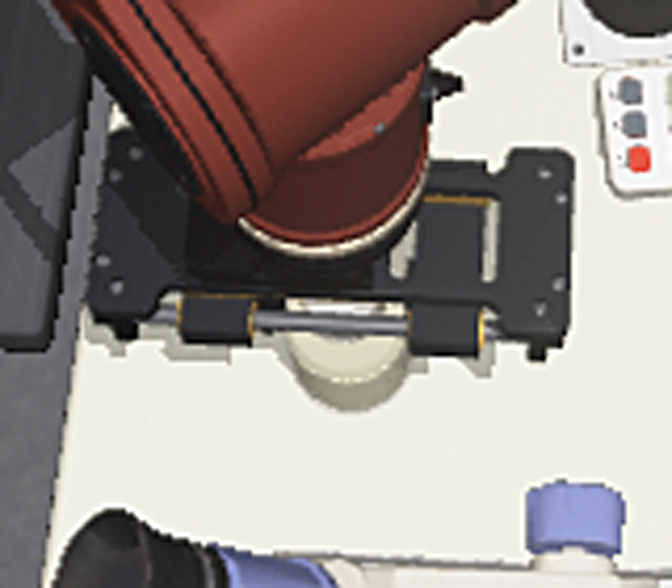

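The large bottle is held, its body at (350,370) in the crop. I lift and carry it to the far pad, turning the jaws back across the row.

>>> step_arm(claw=[0,0,0,0,0,0,0,0,0,0,0,0,0,0,0,0,0,0,0,0], delta_pos=[[0,0,-0.02],[0,0,-0.06],[0,0,-0.1],[0,0,-0.13],[0,-0.02,-0.131],[0,-0.055,-0.131],[0,-0.095,-0.131],[0,-0.135,-0.131],[0.01,-0.18,-0.131],[0.02,-0.225,-0.131],[0.035,-0.27,-0.131],[0.05,-0.315,-0.131],[0.065,-0.355,-0.131],[0.08,-0.39,-0.131],[0.092,-0.415,-0.131],[0.098,-0.4275,-0.131],[0.098,-0.4275,-0.131],[0.098,-0.4275,-0.131],[0.098,-0.4275,-0.131],[0.098,-0.4275,-0.131]], spin=[0,0,0,0,0,-0.01,-0.02,-0.04,-0.06,-0.08,-0.1,-0.12,-0.136,-0.136,-0.136,-0.136,-0.136,-0.136,-0.136,-0.136])

```text
clock: 30.88
tool_pos: [0.5566, 0.0472, 0.17]
ee_rot: [[0.991, 0.134, 0.0], [0.134, -0.991, -0.0], [0.0, 0.0, -1.0]]
ft_force: [-0.8, -0.3, -1.2]
opening: 0.0537
```

```bash
python3 - <<'E'
from h import *
S=imaging.get_image("side");f=S["frame"]
cv2.imwrite("pics/s14.png",cv2.resize(f[120:350,270:470,::-1],None,fx=3,fy=2.6,interpolation=cv2.INTER_CUBIC))
o=arm.get_obs();print(o["clock"],o["opening"],o["tool_pos"],o["ft_force"])
print(delta((.5565,.048,.0465),7.8))
E
```

```text
30.925 0.05386805360562803 [0.5566085  0.04731369 0.17005242] [-0.40855682 -0.668913   -1.01038493]
([-0.0, -0.0007, 0.1236], np.float64(-0.0011333032430871322))
```

View pics/s14.png

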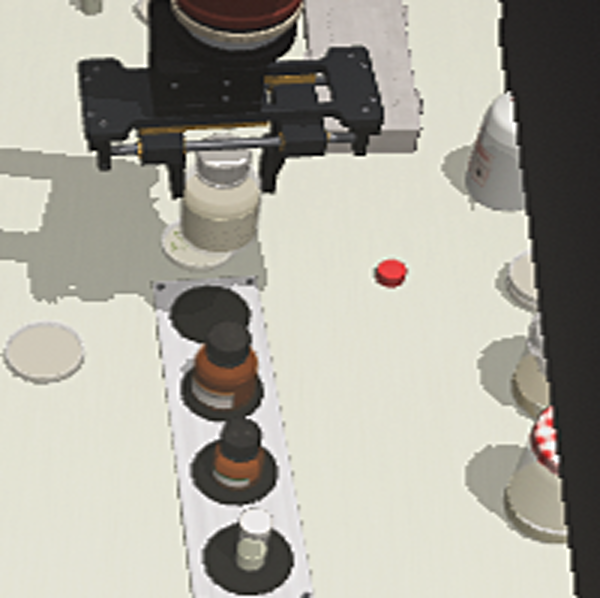

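>>> step_arm(claw=[0,0,0,0,0,0,0,0,0,0.65,0.7,0.8,1,1,1,1,1,1,1,1], delta_pos=[[0,-0.0005,0.03],[0,-0.0005,0.06],[0,-0.0005,0.09],[0,-0.0005,0.108],[0,-0.0005,0.116],[0,-0.0005,0.12],[0,-0.0005,0.1237],[0,-0.0005,0.1237],[0,-0.0005,0.1237],[0,-0.0005,0.1237],[0,-0.0005,0.1237],[0,-0.0005,0.1237],[0,-0.0005,0.1237],[0,-0.0005,0.1237],[0,-0.0005,0.1],[0,-0.0005,0.07],[0,-0.0005,0.03],[0,-0.0005,0.0],[0,-0.0005,0.0],[0,-0.0005,0.0]], spin=[0,0,0,0,0,0,0,0,0,0,0,0,0,0,0,0,0,0,0,0])

```text
clock: 33.42
tool_pos: [0.556, 0.0485, 0.1689]
ee_rot: [[0.991, 0.136, -0.001], [0.136, -0.991, 0.0], [-0.001, -0.0, -1.0]]
ft_force: [0.6, -0.5, -1.3]
opening: 0.0868
```

>>> step_arm(claw=[1,1,1,1,1,1,1,1,1,1,1,1], delta_pos=[[-0.02,-0.03,0],[-0.04,-0.07,0],[-0.06,-0.11,0],[-0.08,-0.15,0],[-0.1,-0.19,0],[-0.12,-0.23,0],[-0.13,-0.27,0],[-0.14,-0.3,0],[-0.14,-0.3,0],[-0.14,-0.3,0],[-0.14,-0.3,0],[-0.14,-0.3,0]], spin=[0,0,0,0,0,0,0,0,0,0,0,0])

```text
clock: 34.92
tool_pos: [0.3776, 0.3259, 0.1698]
ee_rot: [[0.991, 0.134, -0.0], [0.134, -0.991, -0.0], [-0.0, 0.0, -1.0]]
ft_force: [-0.5, 0.1, 0.6]
opening: 0.0871
```

```bash
python3 - <<'E'
from h import *
T=imaging.get_image("top");S=imaging.get_image("side")
cv2.imwrite("pics/s15.png",cv2.resize(S["frame"][180:380,290:400,::-1],None,fx=3,fy=3,interpolation=cv2.INTER_NEAREST))
cv2.imwrite("pics/t15.png",cv2.resize(T["frame"][190:240,270:450,::-1],None,fx=4.4,fy=4.4,interpolation=cv2.INTER_NEAREST))
o=arm.get_obs();print(o["clock"],o["opening"],o["tool_pos"])
for n,p,h in(("vial",(.589,-.1895),.079),("small",(.578,-.11),.075),("mid",(.5674,-.0312),.093),("large",(.5565,.048),.110)):
    u,v=proj(T,(*p,h)); a,b=proj(S,(*p,h)); print(n,"cap expect T crop",round((u-270+.5)*4.4),round((v-190+.5)*4.4),"S crop",round((a-290+.5)*3),round((b-180+.5)*3))
E
```

```text
35.025 0.08740156512809631 [0.37756857 0.32618023 0.16996743]
vial cap expect T crop 611 71 S crop 195 419
small cap expect T crop 477 88 S crop 179 317
mid cap expect T crop 346 97 S crop 167 208
large cap expect T crop 212 107 S crop 156 105
```

View pics/s15.png

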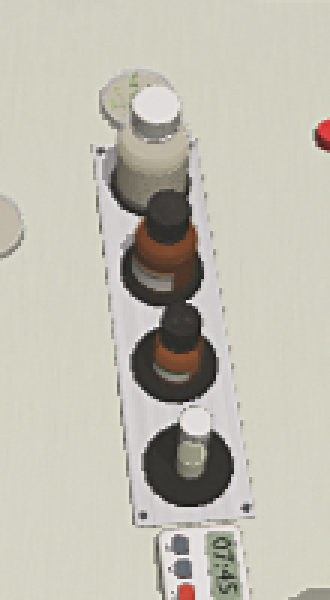

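View pics/t15.png

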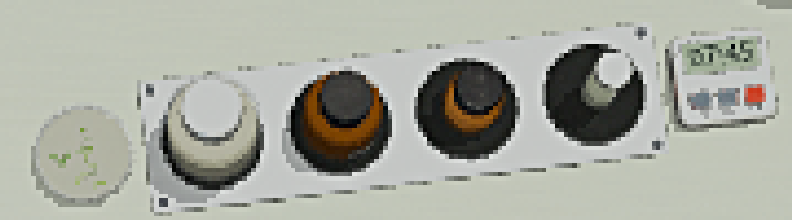

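Every cap lies within about 1 mm of where it should be in both views. The top crop shows the vial at (613,72) against (611,71) expected, the small bottle at (478,87), the middle at (346,97) and the large at (212,107). The timer and dish are in place. I hand in.

```bash
python3 -c "
from workcell import arm
print(arm.hand_in())"
```

```text
the job is handed in; nothing more can be done
None
```

All four containers stand upright on the strip in order of girth: the vial on the pad next to the timer, then the small, middle and large bottles. I handed the job in at about 35 s.

- **Placing:** the last pictures from both cameras show each cap within about 1 to 2 mm of its pad's centre line. The timer and dish look unmoved by eye; I did not measure them again. The arm had drawn back and was touching nothing.
- **Clearances:** the pictures show the gripper staying clear of the microscope. The force readings I saw stayed under 2 N; I only read them between moves.
- **One disagreement:** the finger openings on the three bottles read 35, 45 and 54 mm, against body diameters of 38, 50 and 58 mm. The vial read its true 20 mm. I did not find the cause for certain, but all three bottles were held upright and none slipped.

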